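# Hang the T-key in its holder and re-arm the filler

## Robot

A 7-joint arm with a two-finger parallel gripper is mounted at the origin on a cart in front of the work surface, level with it; the furniture and walls round the work are solid. World frame = base frame: x ahead of the robot, y to its left, z up, the work surface at z = 0. Lengths are in m, angles in rad, forces in N, time in s.
With the tool pointing down it reaches from about 0.35 to 0.9 m from the base axis. Payload 8.1 kg.
Tool frame: the origin (TCP) lies where the fingers leave the gripper's body, on its centre line; the fingertips stand 73 mm ahead of it and the grasp point (between the pads) lies 54 mm ahead of it; z points along the fingers, y is the line along which they close (so a half turn about z gives the same grasp; the last joint's range is limited). The gripper opens to 85 mm and grips with 20 to 120 N. Pads are 22 mm wide; open, the fingers measure 114 mm over their backs; the gripper's body (76 mm by 85 mm) begins 54 mm behind the grasp point. The pads swing forward as they close: fully open they stand 13 mm farther back than shut.
Start: joints at [-1.208, 0.434, 0.025, 1.573, -0.012, 1.134, -0.075], TCP at [0.281, 0.558, 0.304] pointing down, gripper open.
Joint ranges: [-2.62, 2.62], [-0.44, 2.09], [-1.27, 1.32], [0.08, 2.57], [-1.32, 4.46], [0.12, 2], [-2.74, 2.74]. Speed limits (rad/s): [2.22, 2.22, 3.01, 3.01, 3.14, 3.14, 3.14].

## Interface

Orientations are given as a unit quaternion [x, y, z, w].
In Python, from station import arm gives the robot as it stands.
- The arm moves only by the shell command python3 nudge.py 'ROWS' [OPENING] [FORCE]. ROWS is a JSON list of rows, 1 to 8 of them, each of 6 numbers: dx, dy, dz in m, then a rotation vector rx, ry, rz in rad; each row is the pose to reach, as a shift and turn from the pose commanded when the command began, along the tool's axes at that moment; what a row does not reach only later rows make up. A row lasts 1/8 s, in which the tool goes at most 0.0625 m and 0.188 rad, less where a joint would pass 70% of its speed; a pose out of reach is approached as far as the arm can. OPENING is the opening from 0.0 (shut) to 1.0 (fully open), set as the command begins (- or left out keeps the last). The fingers move at their own pace and stop on an object; FORCE is the grip in N (left out, the last holds). Time passes only in rows, so rows that do not move let the fingers close. It prints the time, the measured TCP pose, the force, the opening and the grip force at its end.
- arm.read_state(): the state, without advancing time (a new reading comes with each control period).
- arm.snapshot(name): name is "scene" or "top"; returns a dict with "img" (400x640x3 uint8, blue, green, red), "fx", "fy", "cx", "cy" (pixels), "k1" (the pictures are not rectified: a ray, as slopes to the right and down, at radius r is drawn at 1 + k1 r^2 times it, then the intrinsics apply), "rvec" (rotation vector, rad) and "tvec" (3), from world to camera coordinates, as OpenCV has them. Camera axes: x right, y down, z forward; pixel columns grow to the right and rows downward; lengths in m; the calibration is good to about 2 mm. A picture is of the moment at which its call begins. There is no depth.
- arm.hand_in(): hands the job in; it is judged then, once.
The state is a dict: "time_s": time; "qpos": joint angles; "qvel": joint speeds; "effort": joint torques, N m; "position": TCP position; "ee_rot": TCP orientation; "wrist_force": force on the tool from outside, world axes, zero at the start; "torque": the same for the moment, N m; "grip_width": opening from 0.0 (shut) to 1.0 (fully open); "grasp_force": force on a finger pad.
Only numpy, scipy, OpenCV 4.12 (cv2) and the standard library are available. Lean on these libraries where they do the work, as an engineer would, in place of code of your own. Each camera call takes 0.05 s, during which the arm holds its last target. There are 200 camera calls.

## Task

The changeover is finished: hang the T-handled key in its holder, then re-arm the filler. Grip the key hard by the two ends of its T-bar and lift it out flat, clear of the bench; with the hand still pointing down, ease the grip little by little until the key swings plumb between the fingers, grip it firmly again, bring it in from the front and lower it, still held, until the T-bar rests in both hooks with its foot inside the cup, and let go. Only then lift the red guard on the switch box, push the toggle beneath it over to the far (hinge) side and close the guard again, leaving the sanitiser bottle, the marker and the gasket where they are.

Things in the scene. Friction and masses are not known exactly. Their poses are not given: they have to be found in the camera images.
- key: T-handled steel key, 0.45 kg +-10 %, lying flat. Origin: centre of the T-bar, 13 mm above the bench. Own y runs along the T-bar, 52 mm long, 10 mm round: dark hub to 7 mm either side of the centre, bare bar from 7 to 17 mm, red knobs 26 mm across from 17 to 24 mm. The shaft, 11 mm thick, runs along own -x to the foot, so own x points up when plumb; centre of mass about 90 mm down it
- key_end (a point): centre of the flat 8 mm steel face at the T-bar's +y end, 26 mm from the middle; its twin is at -26 mm. The hand grips these two faces. With about 100 N or more on them the key stays level when lifted; as the grip eases it turns about the T-bar, hangs nearly plumb at about 10 N a pad, and slips out below about 5 N a pad
- key_foot (a point): centre of the end face of the key's dark foot (26 mm in diameter, 32 mm long), 165 mm from the T-bar's centre along the key's own -x
- key_holder: grey key holder fixed to the bench, its open front facing own -x (towards the robot, turned up to 0.3 rad). Origin: centre of its underside; base 120 (x) by 96 (y) by 8 mm. Back plate 70 mm wide, front face at x = +44 mm, top at z = 213 mm, with a yellow sensor at z = 83 to 117 mm that reaches to x = +24 mm. Two upturned wire hooks on its upper part, an open foot cup on the base
- holder_seat (a point): where the T-bar's centre lies when it rests in both hooks: x = y = 0, z = 187 mm in the holder's frame, T-bar along the holder's y (either way round). The 5 mm wire hooks are centred at y = -11.5 and +11.5 mm, so each carries the bare bar between hub and knob with about 3 mm play; they come from the back plate and their noses end at x = -23 mm, z = 198 mm
- cup_floor (a point): centre of the inner floor of the holder's black foot cup: x = y = 0, z = 11 mm in the holder's frame. Inside 66 (x) by 50 (y) mm, rim at z = 38 mm. When the key hangs in the hooks its foot's end is 11 mm above this floor
- switch_box: grey switch box fixed to the bench, 132 (x) by 98 (y) by 50 mm high, own -x is its front (towards the robot, turned up to 0.3 rad). Origin: centre of its underside. On top a red hinged guard over a steel toggle; closed, the guard covers x = -26 to +36 mm, y = -22 to +22 mm, its roof at z = 86 mm
- guard_hinge (a point): middle of the guard's hinge line, which runs along the box's own y at x = +36, z = 56 mm in the box frame, at the rear of the guard
- guard (a joint): guard angle: 0 closed, 1.45 fully open (standing up at the rear, stopped). It swings freely: it falls open above about 1.1 and falls shut below
- guard_tab (a point): middle of the guard's pull tab: an upright red fin at the front of its roof, 8 mm thick (x), 20 mm wide (y), z = 86 to 111 mm in the box frame when closed. The point is then at x = -21, y = 0, z = 102 mm: 57 mm in front of the hinge line and 46 mm above it. It can be pinched from above across its 20 mm width and carried round the hinge line; it turns between the pads
- toggle (a joint): toggle angle: 0 off, leaning 0.4 rad to the front (-x of the box); 0.8 on, leaning 0.4 rad to the far side (+x). Stiff: stays where it is left; takes about 1 N at the tip
- toggle_tip (a point): tip of the toggle, a steel lever 9 mm in diameter, 23.5 mm long, pivoting at x = -12, y = 0, z = 50 mm in the box frame
- sanitiser: bystander: white squeeze bottle with red spout, 58 mm in diameter, 174 mm tall, origin at the centre of its underside
- marker: bystander: black felt marker, 140 mm long, 17 mm thick, lying near the front edge; origin under its middle, long axis own y
- gasket: bystander: white flat ring, 51 mm in diameter, 6 mm thick, lying near the front edge; origin at the centre of its underside

How it is judged:
On the way, in this order (a step that is already met when the one before it is completed fails the run):
1. the key is lifted clear of the bench, not yet hanging plumb, the hand pointing down (angle between key's own x axis and vertical above 0.6 rad and height (world z) of key_foot above 0.03 m and contact force between the fingers and key above 36 N and angle between the grasp point's own z axis and vertical above 2.3 rad), for 0.1 s.
2. the key hangs plumb in the fingers, clear of the bench, gripped firmly again, the hand pointing down (angle between key's own x axis and vertical below 0.14 rad and height (world z) of key_foot above 0.03 m and contact force between the fingers and key above 36 N and angle between the grasp point's own z axis and vertical above 2.3 rad), for 0.3 s.
3. the key is lowered into the hooks while still held (distance between key and holder_seat below 0.012 m and angle between key's own x axis and vertical below 0.12 rad and contact force between the fingers and key above 4 N), for 0.05 s.
4. the key hangs in the hooks, let go (distance between key and holder_seat below 0.012 m and angle between key's own x axis and vertical below 0.12 rad and contact force between the fingers and key below 0.1 N), for 0.2 s.
5. the guard is lifted with the toggle still off (value of joint guard above 1.2 rad and value of joint toggle below 0.3 rad), for 0.1 s.
6. the toggle is pushed over under the open guard (value of joint guard above 1.2 rad and value of joint toggle above 0.6 rad), for 0.1 s.
At the end, for the whole second after the job is handed in: the key hangs still in the holder: T-bar within 12 mm of its seat in the hooks, key plumb within 0.12 rad, foot inside the cup; the toggle is over to the far side (above 0.6 rad) and the guard is closed (below 0.1 rad) (distance between key and holder_seat below 0.012 m and angle between key's own x axis and vertical below 0.12 rad and linear speed of key below 0.03 m/s and value of joint toggle above 0.6 rad and value of joint guard below 0.1 rad); the robot touches nothing.
It fails at once if the sanitiser bottle is tipped or shifted (angle between sanitiser's own z axis and vertical above 0.3 rad or distance of sanitiser from where it was at the start of the episode above 0.03 m).
It fails at once if the marker is shifted (distance of marker from where it was at the start of the episode above 0.03 m).
It fails at once if the gasket is shifted (distance of gasket from where it was at the start of the episode above 0.03 m).
It also fails if it takes over 72 s, if anything falls off the work surface, if the arm or the gripper's body presses on something with over 40 N, if the wrist force passes 120 N, or if a joint passes its speed limit or range.

## Working session

There is one attempt and no reset: what is moved stays moved. The work goes in short steps, Python scripts to look and compute and a shell command to move; the robot and the scene stay as the last step left them, time stands still between calls to the robot, and variables do not carry over. Pictures are saved under pics/ and viewed, at most 10 in all, crops included, and the job is handed in when it is done.

```bash
ls; mkdir -p pics; python3 - <<'E'
from station import arm
import cv2
for n in("scene","top"):
    s=arm.snapshot(n); cv2.imwrite(f"pics/{n}0.png",s["img"]); print({k:v for k,v in s.items() if k!="img"})
print(arm.read_state())
E
```

```text
nudge.py
pics
station.py
{'fx': 378.70938617647556, 'fy': 378.70938617647556, 'cx': 317.71119743740775, 'cy': 200.17909741598416, 'k1': 0.01084530224702555, 'rvec': array([ 2.26354732, -0.97615419,  0.35265831]), 'tvec': array([-0.25315469,  0.43701863,  0.63405343])}
{'fx': 441.958585066793, 'fy': 441.958585066793, 'cx': 320.53777236217354, 'cy': 199.3464876880114, 'k1': -0.0035565124055899917, 'rvec': array([ 2.17952332, -2.13707975,  0.17257586]), 'tvec': array([0.11434878, 0.52999012, 1.25734036])}
{'time_s': 0.1, 'qpos': array([-1.20761032,  0.43513061,  0.02501105,  1.57399565, -0.01161279,
        1.13400543, -0.07510067]), 'qvel': array([ 1.60637729e-03, -1.98910638e-03, -2.59855318e-03, -1.67613977e-03,
        3.32433648e-04,  3.01691600e-05,  3.45031048e-04]), 'effort': array([ 3.28997819e-03, -6.71744943e+01,  1.02843672e+00, -3.16900313e+01,
        1.59025082e-02,  7.21454853e-03, -3.30271597e-07]), 'position': array([0.28060098, 0.5580805 , 0.30322295]), 'ee_rot': array([ 2.30846536e-01,  9.72989924e-01, -6.90134937e-04, -9.65008138e-05]), 'wrist_force': array([ 0.1588689 ,  0.4920422 , -0.85499679]), 'torque': array([ 0.00324201, -0.01254482,  0.03306385]), 'grasp_force': 0.0, 'grip_width': 1.0000283567940202}
```
View pics/scene0.png

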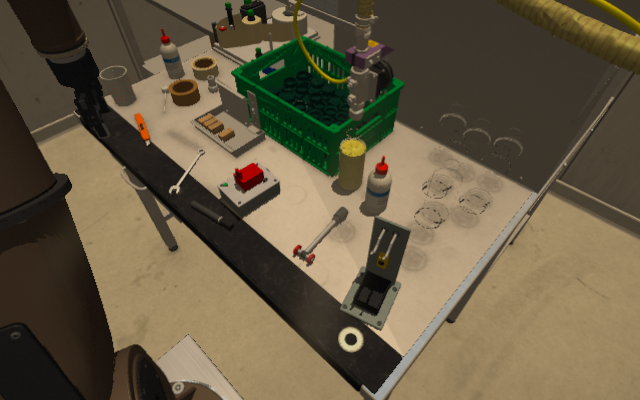

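View pics/top0.png

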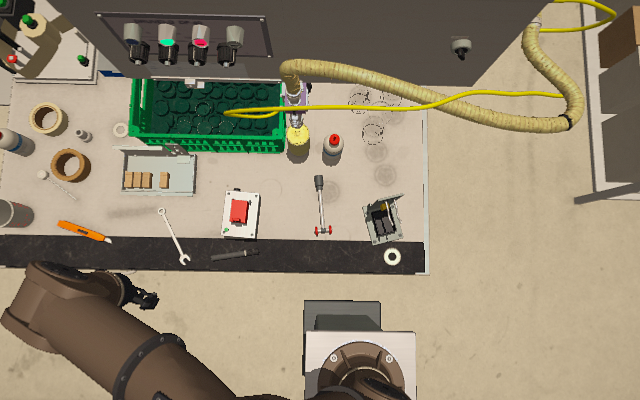

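The scene view shows the key at (305,250)-(340,213), the holder near (375,270) and the switch box near (248,185). In the top view they are at (323,230), (383,218) and (240,213). I'll enlarge both.

```bash
python3 - <<'E'
import cv2
a=cv2.imread("pics/top0.png")[130:280,210:420]
b=cv2.imread("pics/scene0.png")[150:350,210:420]
def g(i,k,x0,y0):
    o=cv2.resize(i,None,fx=k,fy=k,interpolation=cv2.INTER_CUBIC)
    for x in range(0,i.shape[1],20): cv2.putText(o,str(x+x0),(int(x*k),8),0,.3,(0,255,255)); cv2.line(o,(int(x*k),10),(int(x*k),14),(0,255,255))
    for y in range(10,i.shape[0],20): cv2.putText(o,str(y+y0),(0,int(y*k)+3),0,.3,(0,255,255))
    return o
cv2.imwrite("pics/topc.png",g(a,3.8,210,130)); cv2.imwrite("pics/scenec.png",g(b,3,210,150))
E
```

View pics/topc.png

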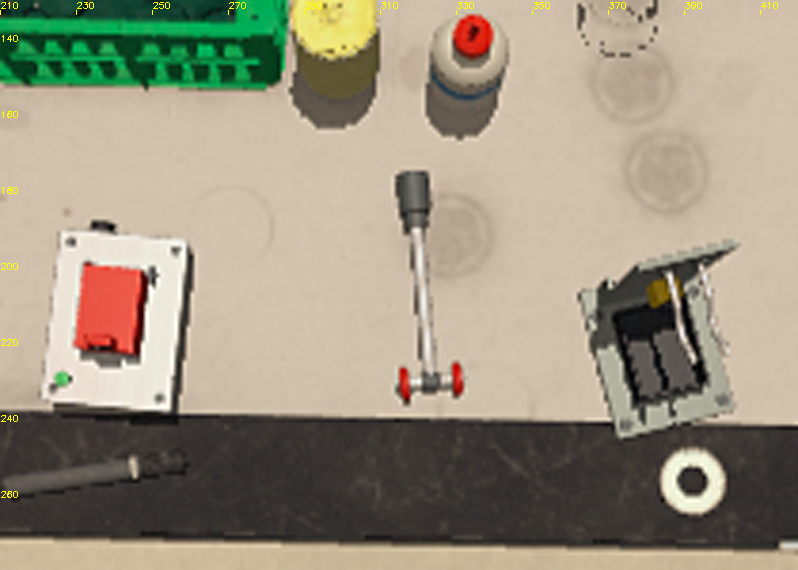

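View pics/scenec.png

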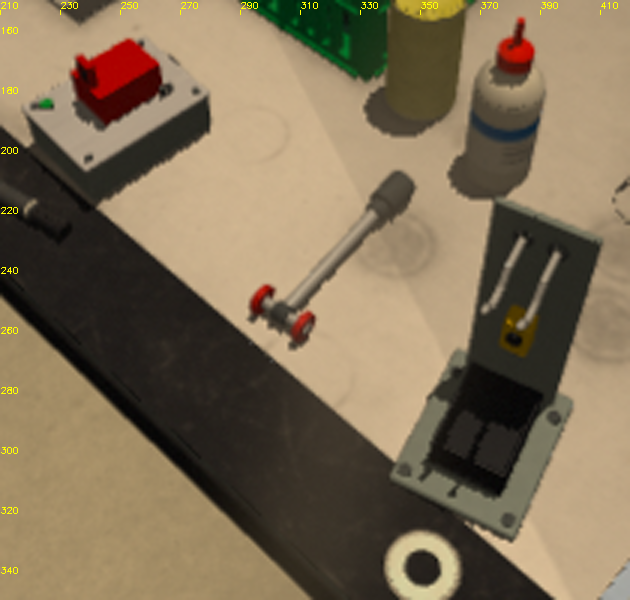

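```bash
cat > h.py <<'E'
import numpy as np, cv2, json
from scipy.optimize import least_squares
from scipy.spatial.transform import Rotation as R
from station import arm
CAL={}
def cam(n):
    return CAL[n]
def proj(c,P):
    p,_=cv2.projectPoints(np.array(P,float).reshape(-1,1,3),c["rvec"],c["tvec"],np.array([[c["fx"],0,c["cx"]],[0,c["fy"],c["cy"]],[0,0,1]]),np.array([c["k1"],0,0,0.]))
    return p[:,0]
def fit(obs,x0,z0=0):
    # obs: list (cam, local xyz, pixel)
    def f(p):
        c,s=np.cos(p[2]),np.sin(p[2]); r=[]
        for n,l,px in obs:
            w=[p[0]+c*l[0]-s*l[1],p[1]+s*l[0]+c*l[1],z0+l[2]]
            r.append(proj(CAL[n],[w])[0]-px)
        return np.concatenate(r)
    s=least_squares(f,x0,loss="soft_l1"); return s.x,f(s.x).reshape(-1,2).round(1)
def rel(goal_grasp=None,yaw=None):
    """shift in tool axes from measured pose to a goal grasp point"""
    st=arm.read_state(); r=R.from_quat(st["ee_rot"]); g=st["position"]+r.apply([0,0,.054])
    return st,r,g
E
cat > m.py <<'E'
from h import *
import pickle
for n in("scene","top"):
    s=arm.snapshot(n); s.pop("img"); CAL[n]=s
pickle.dump(CAL,open("cal.pkl","wb"))
T=lambda x,y:np.array([210+x/3.8,130+y/3.8]); S=lambda x,y:np.array([210+x/3,150+y/3])
t,s="top","scene"
key=[(t,[0,.0205,0],T(404,385)),(t,[0,-.0205,0],T(457,380)),(t,[0,0,0],T(431,382)),(t,[-.165,0,0],T(413,173)),
(s,[0,.0205,0],S(263,300)),(s,[0,-.0205,0],S(302,327)),(s,[0,0,0],S(282,316)),(s,[-.165,0,0],S(404,182))]
# key own -x points away from the robot: yaw ~ pi, so +y is on the image right
key=[(n,[l[0],-l[1],l[2]],p) for n,l,p in key]
print("key",fit(key,[.5,0,3.14],.013))
H=[(t,[-.06,.048,.008],T(622,437)),(t,[-.06,-.048,.008],T(733,408)),(t,[.06,.048,.008],T(582,293)),(t,[.044,-.035,.213],T(737,242)),
(t,[-.023,.0115,.198],T(694,362)),(t,[-.023,-.0115,.198],T(727,352)),
(s,[-.06,.048,.008],S(392,477)),(s,[-.06,-.048,.008],S(512,540)),(s,[.06,-.048,.008],S(572,405)),(s,[.06,.048,.008],S(458,350)),
(s,[.044,.035,.213],S(495,198)),(s,[.044,-.035,.213],S(602,242)),(s,[-.023,.0115,.198],S(487,310)),(s,[-.023,-.0115,.198],S(522,326))]
print("holder",fit(H,[.5,-.2,0]))
B=[(t,[.066,.049,.05],T(62,230)),(t,[.066,-.049,.05],T(188,242)),(t,[-.066,.049,.05],T(43,402)),(t,[-.066,-.049,.05],T(173,412)),
(t,[.036,.022,.086],T(85,262)),(t,[.036,-.022,.086],T(147,268)),(t,[-.026,.022,.086],T(75,345)),(t,[-.026,-.022,.086],T(138,355)),
(s,[-.066,.049,.05],S(22,107)),(s,[-.066,-.049,.05],S(90,172)),(s,[.066,-.049,.05],S(210,97)),(s,[.066,.049,.05],S(138,38)),(s,[-.021,0,.111],S(80,57))]
print("box",fit(B,[.5,.2,0]))
for nm,c in CAL.items(): print(nm,-R.from_rotvec(c["rvec"]).inv().apply(c["tvec"]))
E
python3 m.py
```

```text
key (array([0.43920593, 0.11295374, 3.24511694]), array([[ 0.6, -0.5],
       [ 0.5, -0.4],
       [ 0.4, -0.3],
       [ 0.4, -0.1],
       [-0.9,  0.1],
       [-0.2,  0.2],
       [-0.5, -0.7],
       [-0.4,  0.1]]))
holder (array([ 0.46862069, -0.06437626,  0.26493648]), array([[-0.5,  0.2],
       [ 1.4, -0.1],
       [-0.4, -1. ],
       [ 1.4,  0.6],
       [ 1. , -0.5],
       [ 1. , -0. ],
       [-1.5, -0.3],
       [ 1. , -0.1],
       [ 1.5, -2.2],
       [-0.4, -1.7],
       [-0.6,  0.6],
       [ 0.1,  0.4],
       [-1.2,  0.1],
       [-0.6,  0. ]]))
box (array([ 0.47807263,  0.35251211, -0.06095508]), array([[ 0.1, -0.5],
       [ 0.8, -0.9],
       [ 0.1, -0.1],
       [ 0.2,  0. ],
       [ 0.1,  0.4],
       [-0.5,  0.1],
       [ 0.3,  0.6],
       [-0.5, -0.8],
       [-1.6,  0.5],
       [-2. ,  0.2],
       [-0.2, -1.7],
       [ 1. , -1. ],
       [ 0.6,  1.6]]))
scene [ 0.11899794 -0.24298037  0.76413111]
top [0.34767875 0.14901656 1.31597246]
```

```bash
cat >> h.py <<'E'
import pickle,os
if os.path.exists("cal.pkl"): CAL.update(pickle.load(open("cal.pkl","rb")))
KEY=[.4392,.1130,3.245]; HOL=[.4686,-.0644,.265]; BOX=[.4781,.3525,-.061]
def loc(o,l):
    c,s=np.cos(o[2]),np.sin(o[2]); return np.array([o[0]+c*l[0]-s*l[1],o[1]+s*l[0]+c*l[1],l[2]])
def go(p,yaw):
    """TCP goal p, tool down, tool y axis = world y turned by yaw; prints the row"""
    st=arm.read_state(); r=R.from_quat(st["ee_rot"])
    x=np.array([-np.cos(yaw),-np.sin(yaw),0]);y=np.array([-np.sin(yaw),np.cos(yaw),0])
    G=R.from_matrix(np.stack([x,y,[0,0,-1]],1))
    print("at",st["position"].round(4),"F",st["wrist_force"].round(1),"row",r.inv().apply(np.array(p)-st["position"]).round(4),(r.inv()*G).as_rotvec().round(3))
E
python3 -c "
from h import *
go([.4392,.113,.2],.1034)"
python3 nudge.py '[[-0.043,-0.041,0,0,0,-0.07],[-0.085,-0.082,0,0,0,-0.14],[-0.128,-0.122,0,0,0,-0.21],[-0.17,-0.163,0,0,0,-0.28],[-0.213,-0.204,0,0,0,-0.35],[-0.256,-0.245,0,0,0,-0.42],[-0.298,-0.285,0,0,0,-0.5],[-0.341,-0.326,0,0,0,-0.569]]' 0.8 
python3 -c "
from h import *
go([.4392,.113,.1],.1034)"
```

```text
at [0.2806 0.5582 0.3034] F [ 1.1 -0.5 -0.3] row [-0.3416 -0.3264  0.1038] [-0.001 -0.    -0.569]
time_s: 1.2
position: [0.4393, 0.1122, 0.3041]
ee_rot: [-0.053, 0.999, 0.0, 0.0]
wrist_force: [0.2, 1.5, -0.7]
grip_width: 0.798
grasp_force: 0.0
at [0.4393 0.1122 0.3041] F [ 0.2  1.5 -0.7] row [1.000e-04 7.000e-04 2.041e-01] [0.    0.001 0.003]
```

```bash
python3 nudge.py '[[0,0,0.06,0,0,0],[0,0,0.12,0,0,0],[0,0.001,0.18,0,0,0],[0,0.001,0.195,0,0,0]]' 0.75
python3 - <<'E'
from h import *
o=[]
for n,(y,x) in(("scene",(200,250)),("top",(180,265))):
    s=arm.snapshot(n); o.append(cv2.resize(s["img"][y:y+100,x:x+100],(500,500),interpolation=cv2.INTER_CUBIC))
cv2.imwrite("pics/pre.png",cv2.resize(np.hstack(o),(800,400)))
go([.4392,.113,.078],.1034)
E
```

```text
time_s: 1.7
position: [0.4369, 0.1142, 0.1057]
ee_rot: [-0.052, 0.999, -0.001, -0.003]
wrist_force: [0.4, -0.3, 0.8]
grip_width: 0.748
grasp_force: 0.0
at [0.4377 0.1145 0.1071] F [-0.5 -0.3  0.3] row [-0.0014 -0.0017  0.0291] [-0.001 -0.004 -0.   ]
```

View pics/pre.png

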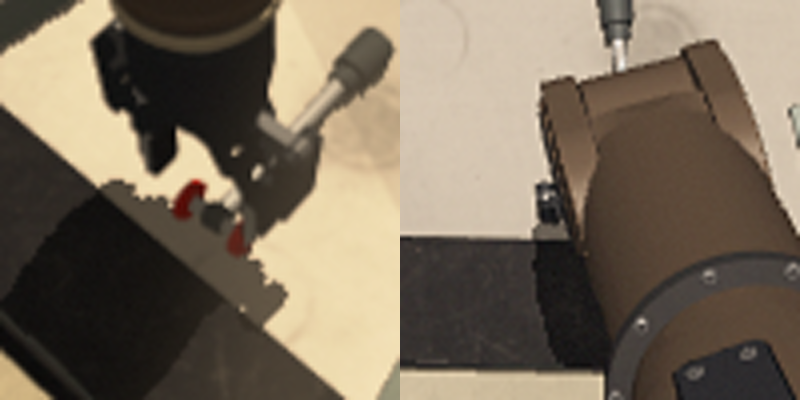

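The scene view shows both fingers straddling the T-bar, with the left tip at about (289,243). I'll descend and feel for the bench.

```bash
python3 nudge.py '[[-0.001,-0.001,0.014,0,0,0],[-0.001,-0.001,0.028,0,0,0],[-0.001,-0.001,0.030,0,0,0],[-0.001,-0.001,0.030,0,0,0]]'
python3 nudge.py '[[0,0,0.002,0,0,0],[0,0,0.003,0,0,0],[0,0,0.003,0,0,0]]'
python3 -c "
from h import *
go([.4392,.113,.072],.1034)"
```

```text
time_s: 2.3
position: [0.44, 0.1141, 0.0789]
ee_rot: [-0.052, 0.999, 0.0, -0.0]
wrist_force: [0.4, -0.8, -0.9]
grip_width: 0.749
grasp_force: 0.0
time_s: 2.68
position: [0.44, 0.1141, 0.076]
ee_rot: [-0.052, 0.999, 0.0, 0.0]
wrist_force: [0.4, 0.9, -0.4]
grip_width: 0.752
grasp_force: 0.0
at [0.44   0.1141 0.076 ] F [ 0.4  0.9 -0.4] row [ 0.0009 -0.001   0.004 ] [ 0.  0. -0.]
```

```bash
python3 nudge.py '[[0.001,-0.001,0.002,0,0,0],[0.001,-0.001,0.003,0,0,0],[0.001,-0.001,0.003,0,0,0]]'
python3 nudge.py '[[0,0,0.001,0,0,0],[0,0,0.002,0,0,0],[0,0,0.002,0,0,0]]'
python3 nudge.py '[[0,0,0.001,0,0,0],[0,0,0.002,0,0,0],[0,0,0.002,0,0,0]]'
```

```text
time_s: 3.05
position: [0.439, 0.1129, 0.0728]
ee_rot: [-0.052, 0.999, -0.0, -0.0]
wrist_force: [-0.2, 0.6, 0.1]
grip_width: 0.753
grasp_force: 0.0
time_s: 3.42
position: [0.439, 0.113, 0.0708]
ee_rot: [-0.052, 0.999, -0.0, -0.0]
wrist_force: [0.6, -0.1, -0.2]
grip_width: 0.753
grasp_force: 0.0
time_s: 3.8
position: [0.439, 0.113, 0.0689]
ee_rot: [-0.052, 0.999, -0.0, -0.0]
wrist_force: [1.0, -0.8, -0.2]
grip_width: 0.75
grasp_force: 0.0
```

```bash
python3 nudge.py '[[0,0,-0.001,0,0,0],[0,0,-0.001,0,0,0],[0,0,-0.001,0,0,0],[0,0,-0.001,0,0,0],[0,0,-0.001,0,0,0],[0,0,-0.001,0,0,0]]' 0.4 30
```

```text
time_s: 4.55
position: [0.439, 0.113, 0.0699]
ee_rot: [-0.052, 0.999, 0.0, -0.0]
wrist_force: [-0.5, -1.2, 1.3]
grip_width: 0.595
grasp_force: 31.6
```

```bash
python3 nudge.py '[[0,0,0,0,0,0],[0,0,0,0,0,0],[0,0,0,0,0,0],[0,0,0,0,0,0]]' 0.0 120
```

```text
time_s: 5.05
position: [0.439, 0.113, 0.0705]
ee_rot: [-0.051, 0.999, 0.0, 0.0]
wrist_force: [-3.9, -1.2, 14.9]
grip_width: 0.549
grasp_force: 120.6
```

```bash
python3 nudge.py '[[0,0,-0.01,0,0,0],[0,0,-0.03,0,0,0],[0,0,-0.06,0,0,0],[0,0,-0.1,0,0,0],[0,0,-0.14,0,0,0],[0,0,-0.18,0,0,0],[0,0,-0.21,0,0,0],[0,0,-0.22,0,0,0]]'
python3 nudge.py '[[0,0,-0.015,0,0,0],[0,0,-0.02,0,0,0],[0,0,-0.02,0,0,0]]'
python3 - <<'E'
from h import *
s=arm.snapshot("scene"); cv2.imwrite("pics/lift.png",cv2.resize(s["img"][80:330,200:450],(600,600)))
E
```

```text
time_s: 6.05
position: [0.4391, 0.113, 0.2913]
ee_rot: [-0.052, 0.999, 0.0, 0.001]
wrist_force: [0.3, 0.4, -5.2]
grip_width: 0.549
grasp_force: 123.9
time_s: 6.42
position: [0.4387, 0.1129, 0.3092]
ee_rot: [-0.051, 0.999, -0.0, -0.001]
wrist_force: [-0.4, -0.1, -4.7]
grip_width: 0.551
grasp_force: 123.9
```

View pics/lift.png

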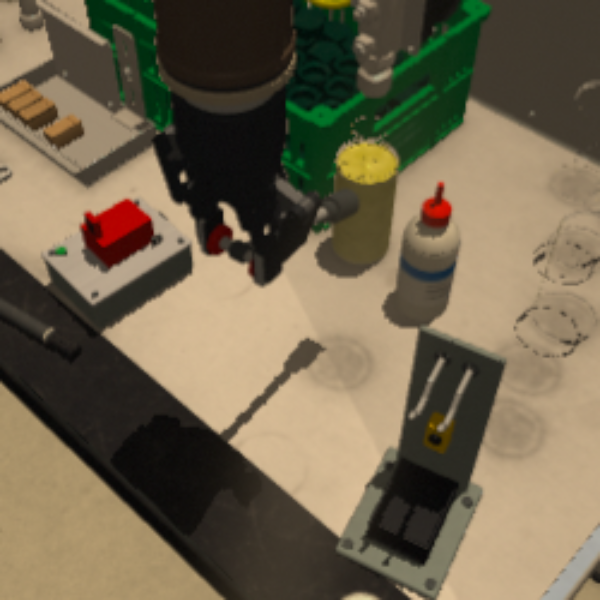

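The key is held level with its foot at about (343,205) in the crop, well clear of the bench. Next I'll ease the grip in steps and watch the wrist torque.

```bash
q(){ python3 -c "
from h import *
s=arm.read_state();print('T',R.from_quat(s['ee_rot']).inv().apply(s['torque']).round(3),s['torque'].round(3))"; }; q
Z='[[0,0,0,0,0,0],[0,0,0,0,0,0],[0,0,0,0,0,0]]'
python3 nudge.py '[[0,0,0,0,0,0],[0,0,0,0,0,0],[0,0,0,0,0,0]]' - 80|tail -2;q
python3 nudge.py '[[0,0,0,0,0,0],[0,0,0,0,0,0],[0,0,0,0,0,0]]' - 60|tail -2;q
python3 nudge.py '[[0,0,0,0,0,0],[0,0,0,0,0,0],[0,0,0,0,0,0]]' - 45|tail -2;q
python3 nudge.py '[[0,0,0,0,0,0],[0,0,0,0,0,0],[0,0,0,0,0,0]]' - 32|tail -2;q
python3 nudge.py '[[0,0,0,0,0,0],[0,0,0,0,0,0],[0,0,0,0,0,0]]' - 25|tail -2;q
python3 nudge.py '[[0,0,0,0,0,0],[0,0,0,0,0,0],[0,0,0,0,0,0]]' - 20|tail -2;q
```

```text
T [0.012 0.464 0.062] [-0.06   0.46  -0.062]
grip_width: 0.548
grasp_force: 123.9
T [0.007 0.419 0.015] [-0.05   0.416 -0.015]
grip_width: 0.547
grasp_force: 123.9
T [0.017 0.403 0.011] [-0.059  0.399 -0.011]
grip_width: 0.546
grasp_force: 123.9
T [-0.024  0.428 -0.022] [-0.02   0.428  0.022]
grip_width: 0.551
grasp_force: 123.9
T [-0.024  0.364 -0.007] [-0.014  0.365  0.007]
grip_width: 0.544
grasp_force: 123.9
T [ 0.009  0.428 -0.034] [-0.053  0.425  0.034]
grip_width: 0.546
grasp_force: 123.9
T [ 0.005  0.403 -0.011] [-0.046  0.4    0.011]
```

```bash
q(){ python3 -c "
from h import *
s=arm.read_state();print('T',R.from_quat(s['ee_rot']).inv().apply(s['torque']).round(3))"; }
python3 nudge.py '[[0,0,0,0,0,0],[0,0,0,0,0,0]]' 0.0 60|tail -2;q
python3 nudge.py '[[0,0,0,0,0,0],[0,0,0,0,0,0]]' 0.2 60|tail -2;q
python3 nudge.py '[[0,0,0,0,0,0],[0,0,0,0,0,0]]' 0.4 60|tail -2;q
python3 nudge.py '[[0,0,0,0,0,0],[0,0,0,0,0,0]]' 0.5 60|tail -2;q
```

```text
grip_width: 0.55
grasp_force: 123.9
T [0.03  0.408 0.034]
grip_width: 0.546
grasp_force: 123.9
T [-0.03   0.456 -0.013]
grip_width: 0.548
grasp_force: 123.9
T [0.035 0.421 0.037]
grip_width: 0.549
grasp_force: 123.9
T [-0.02   0.503 -0.005]
```

```bash
q(){ python3 -c "
from h import *
s=arm.read_state();print('T',R.from_quat(s['ee_rot']).inv().apply(s['torque']).round(3))"; }
python3 nudge.py '[[0,0,0,0,0,0],[0,0,0,0,0,0]]' 0.56 120|tail -2;q
python3 nudge.py '[[0,0,0,0,0,0],[0,0,0,0,0,0]]' 0.57|tail -2;q
python3 nudge.py '[[0,0,0,0,0,0],[0,0,0,0,0,0]]' 0.58 |tail -2;q
```

```text
grip_width: 0.567
grasp_force: 90.0
T [-0.063  0.412 -0.008]
grip_width: 0.572
grasp_force: 70.5
T [-0.016  0.368 -0.005]
grip_width: 0.578
grasp_force: 48.6
T [-0.008  0.483 -0.013]
```

```bash
q(){ python3 -c "
from h import *
s=arm.read_state();print('T',R.from_quat(s['ee_rot']).inv().apply(s['torque']).round(3))"; }
python3 nudge.py '[[0,0,0,0,0,0],[0,0,0,0,0,0]]' 0.585|tail -2;q
python3 nudge.py '[[0,0,0,0,0,0],[0,0,0,0,0,0],[0,0,0,0,0,0]]' 0.59|tail -2;q
python3 nudge.py '[[0,0,0,0,0,0],[0,0,0,0,0,0],[0,0,0,0,0,0]]' 0.593 |tail -2;q
```

```text
grip_width: 0.588
grasp_force: 38.5
T [ 0.023 -0.093 -0.046]
grip_width: 0.596
grasp_force: 29.3
T [0.013 0.098 0.028]
grip_width: 0.593
grasp_force: 24.0
T [-0.005  0.137  0.005]
```

```bash
q(){ python3 -c "
from h import *
s=arm.read_state();print('T',R.from_quat(s['ee_rot']).inv().apply(s['torque']).round(3), s['wrist_force'].round(1))"; }
python3 nudge.py '[[0,0,0,0,0,0],[0,0,0,0,0,0],[0,0,0,0,0,0]]' 0.596|tail -2;q
python3 nudge.py '[[0,0,0,0,0,0],[0,0,0,0,0,0],[0,0,0,0,0,0]]' 0.598 |tail -2;q
python3 nudge.py '[[0,0,0,0,0,0],[0,0,0,0,0,0],[0,0,0,0,0,0],[0,0,0,0,0,0]]' 0.6 |tail -2;q
```

```text
grip_width: 0.595
grasp_force: 19.0
T [-0.018  0.108 -0.013] [ 0.4 -0.6 -4.6]
grip_width: 0.596
grasp_force: 15.8
T [0.031 0.077 0.002] [-0.5  0.1 -3.9]
grip_width: 0.605
grasp_force: 12.8
T [ 0.012  0.029 -0.027] [-0.7  0.1 -4.8]
```

```bash
q(){ python3 -c "
from h import *
s=arm.read_state();print('T',R.from_quat(s['ee_rot']).inv().apply(s['torque']).round(3), s['wrist_force'].round(1))"; }
python3 nudge.py '[[0,0,0,0,0,0],[0,0,0,0,0,0],[0,0,0,0,0,0],[0,0,0,0,0,0]]' 0.6015 |tail -2;q
python3 nudge.py '[[0,0,0,0,0,0],[0,0,0,0,0,0],[0,0,0,0,0,0],[0,0,0,0,0,0],[0,0,0,0,0,0],[0,0,0,0,0,0]]' 0.0 120 ;q
python3 - <<'E'
from h import *
s=arm.snapshot("scene"); cv2.imwrite("pics/h_scene.png",s["img"])
t=arm.snapshot("top"); cv2.imwrite("pics/h_top.png",t["img"])
cv2.imwrite("pics/hang.png",cv2.resize(s["img"][130:280,240:390],(600,600),interpolation=cv2.INTER_CUBIC))
E
```

```text
grip_width: 0.6
grasp_force: 10.8
T [ 0.006 -0.054 -0.076] [ 0.1  0.3 -4.3]
time_s: 13.98
position: [0.4391, 0.113, 0.3099]
ee_rot: [-0.052, 0.999, 0.0, 0.0]
wrist_force: [-0.4, -0.7, -5.2]
grip_width: 0.548
grasp_force: 123.7
T [ 0.031  0.026 -0.005] [-0.4 -0.7 -5.2]
```

View pics/hang.png

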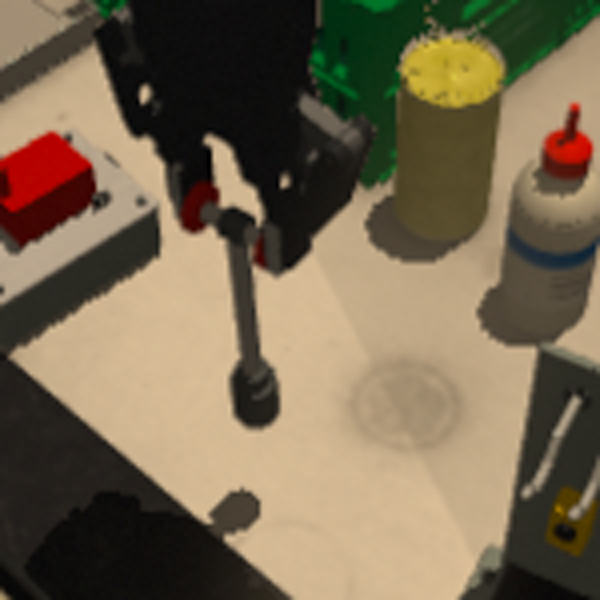

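```bash
python3 - <<'E'
from h import *
for zb in(.250,.254,.258):print(zb,proj(CAL["scene"],[[.439,.113,zb],[.439,.113,zb-.165]]).round(1))
# tilt: shaft direction in plane (tool x)
d=np.array([np.cos(.1034),np.sin(.1034),0])
for a in(-.1,0,.1,.2):print(a,proj(CAL["scene"],[np.array([.439,.113,.254])+.165*(d*np.sin(a)-np.array([0,0,1])*np.cos(a))]).round(1))
E
```

```text
0.25 [[299.  185.3]
 [302.3 236.8]]
0.254 [[298.9 183.8]
 [302.2 235.7]]
0.258 [[298.8 182.4]
 [302.2 234.7]]
-0.1 [[297.4 240.5]]
0 [[302.2 235.7]]
0.1 [[307.  230.6]]
0.2 [[311.5 225.2]]
```

```bash
python3 -c "
from h import *
print(loc(HOL,[-.09,0,0]))
p=loc(HOL,[-.09,0,0]);p[2]=.30;go(p,.265)"
```

```text
[ 0.38174167 -0.08797183  0.        ]
at [0.4391 0.113  0.3099] F [ 0.2 -0.8 -3.7] row [ 0.0777 -0.194   0.0099] [ 0.     0.    -0.162]
```

```bash
python3 nudge.py '[[0.02,-0.02,0.001,0,0,-0.02],[0.04,-0.05,0.002,0,0,-0.04],[0.055,-0.09,0.004,0,0,-0.07],[0.07,-0.13,0.006,0,0,-0.1],[0.078,-0.165,0.008,0,0,-0.13],[0.078,-0.185,0.01,0,0,-0.15],[0.078,-0.194,0.01,0,0,-0.162],[0.078,-0.194,0.01,0,0,-0.162]]'
python3 - <<'E'
from h import *
s=arm.snapshot("scene"); t=arm.snapshot("top")
cv2.imwrite("pics/a_scene.png",s["img"]);cv2.imwrite("pics/a_top.png",t["img"])
cv2.imwrite("pics/app.png",cv2.resize(s["img"][190:340,270:450],None,fx=4.4,fy=4,interpolation=cv2.INTER_CUBIC))
p=loc(HOL,[-.05,0,.284]);go(p,.265)
E
```

```text
time_s: 15.08
position: [0.3814, -0.0886, 0.3]
ee_rot: [-0.131, 0.991, -0.0, 0.0]
wrist_force: [-0.3, 0.8, -4.8]
grip_width: 0.551
grasp_force: 124.4
at [ 0.3814 -0.0876  0.2999] F [ 0.8  0.9 -4.7] row [-0.0402 -0.0004  0.0159] [ 0.  0. -0.]
```

View pics/app.png

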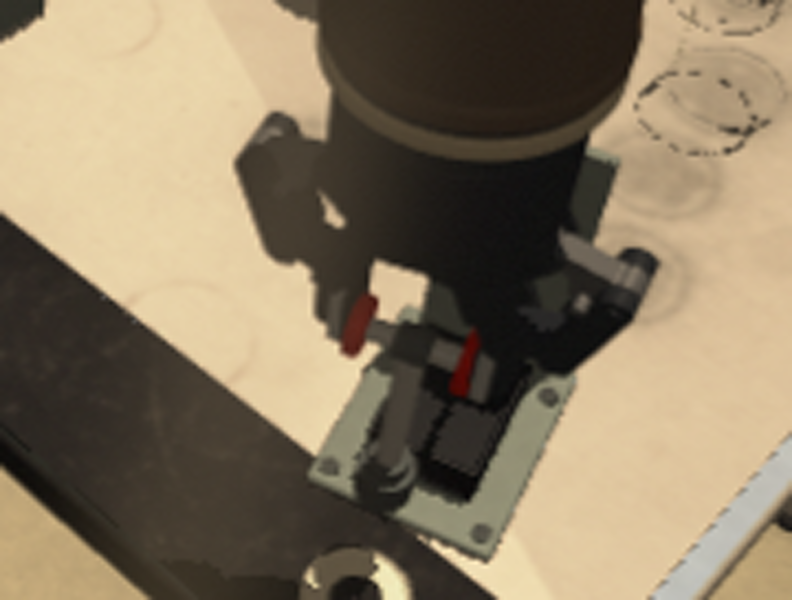

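```bash
python3 - <<'E'
from h import *
st=arm.read_state();r=R.from_quat(st["ee_rot"])
for L in(.056,.060):
    P=[st["position"]+r.apply([0,y,L]) for y in(.0205,0,-.0205)]; P.append(P[1]-[0,0,.165])
    print(L,proj(CAL["scene"],P).round(1).tolist())
S=lambda x,y:[270+x/4.4,190+y/4]
print("obs",[np.round(S(*p),1).tolist() for p in((359,325),(410,343),(465,362),(385,495))])
# sensitivity mm->px at seat along holder axes
a=loc(HOL,[0,0,.187]);b=proj(CAL["scene"],[a])[0]
for d in([.01,0,0],[0,.01,0],[0,0,.01]):print(d,(proj(CAL["scene"],[loc(HOL,np.array([0,0,.187])+d)])[0]-b).round(1))
E
```

```text
0.056 [[351.6, 267.2], [363.6, 272.7], [375.9, 278.2], [356.2, 317.0]]
0.06 [[351.5, 268.5], [363.4, 274.0], [375.6, 279.5], [356.0, 317.9]]
obs [[351.6, 271.2], [363.2, 275.8], [375.7, 280.5], [357.5, 313.8]]
[0.01, 0, 0] [ 2.1 -4.1]
[0, 0.01, 0] [-5.2 -2.2]
[0, 0, 0.01] [ 0.7 -3.1]
```

```bash
python3 nudge.py '[[-0.015,0,0.01,0,0,0],[-0.03,0,0.02,0,0,0],[-0.045,0,0.022,0,0,0],[-0.06,0,0.022,0,0,0],[-0.075,0,0.022,0,0,0],[-0.085,0,0.022,0,0,0],[-0.09,0,0.022,0,0,0],[-0.09,0,0.022,0,0,0]]'
python3 - <<'E'
from h import *
s=arm.snapshot("scene"); t=arm.snapshot("top")
cv2.imwrite("pics/b_top.png",t["img"])
cv2.imwrite("pics/in.png",cv2.resize(s["img"][200:320,310:450],None,fx=5,fy=5,interpolation=cv2.INTER_CUBIC))
go(loc(HOL,[0,0,.249]),.265)
E
```

```text
time_s: 16.18
position: [0.4684, -0.0644, 0.2779]
ee_rot: [-0.132, 0.991, -0.0, -0.0]
wrist_force: [-0.4, 0.8, -4.8]
grip_width: 0.552
grasp_force: 124.5
at [ 0.4678 -0.0646  0.2779] F [-0.  -0.2 -4.8] row [-0.0008  0.      0.0289] [ 0. -0. -0.]
```

View pics/in.png

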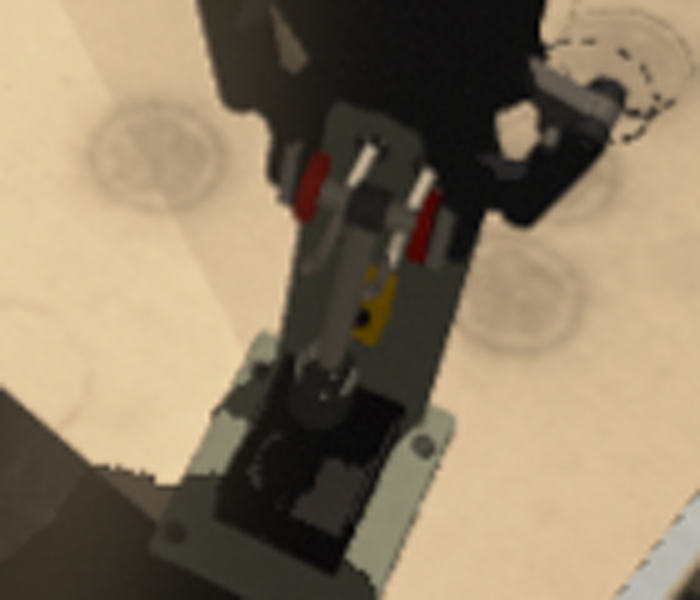

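The bar's bare sections line up with both hooks: left at about (340,197) and right at about (402,218) in the crop. The foot is over the cup at (322,400). I'll lower it slowly.

```bash
python3 nudge.py '[[0,0,0.004,0,0,0],[0,0,0.008,0,0,0],[0,0,0.012,0,0,0],[0,0,0.015,0,0,0],[0,0,0.018,0,0,0],[0,0,0.020,0,0,0],[0,0,0.022,0,0,0],[0,0,0.022,0,0,0]]'
python3 nudge.py '[[0,0,0.001,0,0,0],[0,0,0.002,0,0,0],[0,0,0.002,0,0,0]]'
python3 nudge.py '[[0,0,0.001,0,0,0],[0,0,0.002,0,0,0],[0,0,0.002,0,0,0]]'
```

```text
time_s: 17.27
position: [0.4682, -0.0644, 0.2558]
ee_rot: [-0.132, 0.991, 0.0, -0.0]
wrist_force: [-0.2, -0.6, -5.2]
grip_width: 0.549
grasp_force: 124.5
time_s: 17.65
position: [0.4683, -0.0644, 0.2539]
ee_rot: [-0.132, 0.991, 0.0, -0.0]
wrist_force: [-0.1, -0.7, -4.5]
grip_width: 0.552
grasp_force: 124.5
time_s: 18.02
position: [0.4682, -0.0644, 0.2518]
ee_rot: [-0.132, 0.991, 0.0, -0.0]
wrist_force: [-0.7, 0.7, -5.1]
grip_width: 0.55
grasp_force: 124.5
```

```bash
python3 nudge.py '[[0,0,0.001,0,0,0],[0,0,0.002,0,0,0],[0,0,0.002,0,0,0]]'|grep -E "pos|wrist"
python3 nudge.py '[[0,0,0.001,0,0,0],[0,0,0.002,0,0,0],[0,0,0.002,0,0,0]]'|grep -E "pos|wrist"
python3 nudge.py '[[0,0,0.001,0,0,0],[0,0,0.001,0,0,0],[0,0,0.001,0,0,0]]'|grep -E "pos|wrist"
```

```text
position: [0.4682, -0.0644, 0.2498]
wrist_force: [0.1, 0.3, -5.0]
position: [0.4682, -0.0644, 0.2478]
wrist_force: [0.3, 0.3, -4.5]
position: [0.4683, -0.0644, 0.2469]
wrist_force: [-0.2, -0.7, -4.0]
```

```bash
for i in 1 2 3 4; do python3 nudge.py '[[0,0,0.001,0,0,0],[0,0,0.001,0,0,0],[0,0,0.001,0,0,0]]'|grep -E "pos|wrist" | tr '\n' ' '; done
python3 - <<'E'
from h import *
s=arm.read_state();print(R.from_quat(s['ee_rot']).inv().apply(s['torque']).round(3))
E
```

```text
position: [0.4685, -0.0645, 0.2465] wrist_force: [-3.0, -0.3, 5.8] position: [0.4685, -0.0645, 0.2462] wrist_force: [-7.1, 0.6, 15.5] position: [0.4686, -0.0645, 0.246] wrist_force: [-10.0, 1.6, 26.8] position: [0.4687, -0.0645, 0.2458] wrist_force: [-13.9, 1.1, 38.9] [-1.133  2.971  0.035]
```

```bash
python3 nudge.py '[[0.001,0,-0.002,0,0,0],[0.001,0,-0.003,0,0,0],[0.001,0,-0.003,0,0,0]]'
python3 nudge.py '[[0,0,0,0,0,0],[0,0,0,0,0,0],[0,0,0,0,0,0]]' 0.59
python3 nudge.py '[[0,0,0,0,0,0],[0,0,0,0,0,0],[0,0,0,0,0,0],[0,0,0,0,0,0]]' 0.605|tail -3
python3 - <<'E'
from h import *
s=arm.snapshot("scene")
cv2.imwrite("pics/seat.png",cv2.resize(s["img"][200:320,310:450],None,fx=5,fy=5,interpolation=cv2.INTER_CUBIC))
P=[loc(HOL,p) for p in([0,.0205,.187],[0,0,.187],[0,-.0205,.187],[0,0,.022])]
print(((proj(CAL["scene"],P)-[310,200])*5).round())
E
```

```text
time_s: 21.02
position: [0.4682, -0.0645, 0.2464]
ee_rot: [-0.132, 0.991, -0.0, 0.001]
wrist_force: [0.9, 1.8, 6.9]
grip_width: 0.55
grasp_force: 125.5
time_s: 21.4
position: [0.4676, -0.0647, 0.2459]
ee_rot: [-0.132, 0.991, -0.0, 0.0]
wrist_force: [2.5, 0.9, 0.0]
grip_width: 0.593
grasp_force: 29.2
wrist_force: [2.5, 0.0, -0.2]
grip_width: 0.605
grasp_force: 6.6
[[305. 226.]
 [357. 249.]
 [411. 271.]
 [310. 462.]]
```

View pics/seat.png

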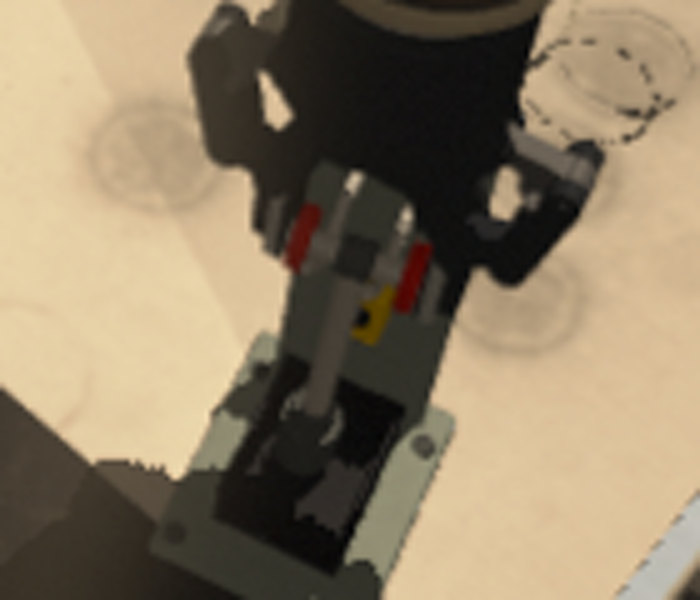

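The knobs are at (305,238) and (412,277) with the hub at (358,257), next to the predicted seat (within the same small offset as before). I'll let go.

```bash
python3 nudge.py '[[0,0,0,0,0,0],[0,0,0,0,0,0],[0,0,0,0,0,0],[0,0,0,0,0,0],[0,0,0,0,0,0]]' 0.9
python3 nudge.py '[[0,0,-0.005,0,0,0],[0,0,-0.015,0,0,0],[0,0,-0.03,0,0,0],[0,0,-0.05,0,0,0],[0,0,-0.08,0,0,0],[0,0,-0.1,0,0,0]]'
python3 - <<'E'
from h import *
go(loc(BOX,[-.021,0,.25]),BOX[2])
print(arm.read_state()["qpos"].round(2))
E
```

```text
time_s: 22.58
position: [0.4673, -0.0647, 0.2459]
ee_rot: [-0.132, 0.991, 0.0, -0.0]
wrist_force: [-0.8, 0.2, -0.5]
grip_width: 0.897
grasp_force: 0.0
time_s: 23.32
position: [0.4676, -0.0649, 0.3483]
ee_rot: [-0.132, 0.991, -0.0, 0.001]
wrist_force: [-0.6, 0.2, 0.2]
grip_width: 0.901
grasp_force: 0.0
at [ 0.4676 -0.0649  0.3483] F [-0.6  0.2  0.2] row [-0.0993  0.4068  0.0984] [-0.     0.002  0.326]
[-0.28  0.14  0.35  1.89 -0.05  1.12  1.92]
```

```bash
python3 nudge.py '[[-0.006,0.04,0,0,0,0.03],[-0.015,0.09,0,0,0,0.07],[-0.03,0.145,0,0,0,0.11],[-0.045,0.2,0.02,0,0,0.16],[-0.06,0.26,0.04,0,0,0.2],[-0.075,0.32,0.07,0,0,0.25],[-0.09,0.375,0.1,0,0,0.3],[-0.0993,0.4068,0.128,0,0,0.326]]' 0.5
python3 - <<'E'
from h import *
go(loc(BOX,[-.021,0,.166]),BOX[2])
s=arm.snapshot("scene");t=arm.snapshot("top")
k=cv2.resize(s["img"][220:300,340:420],(400,400));g=cv2.resize(s["img"][130:230,210:310],(400,400),interpolation=cv2.INTER_CUBIC)
cv2.imwrite("pics/g1.png",np.hstack([k,g]))
E
```

```text
time_s: 24.32
position: [0.4565, 0.357, 0.2184]
ee_rot: [0.03, 1.0, 0.001, 0.001]
wrist_force: [0.3, -0.1, 0.4]
grip_width: 0.502
grasp_force: 0.0
at [0.4565 0.357  0.2184] F [ 0.3 -0.1  0.4] row [-0.0007 -0.0033  0.0524] [0.002 0.002 0.001]
```

View pics/g1.png

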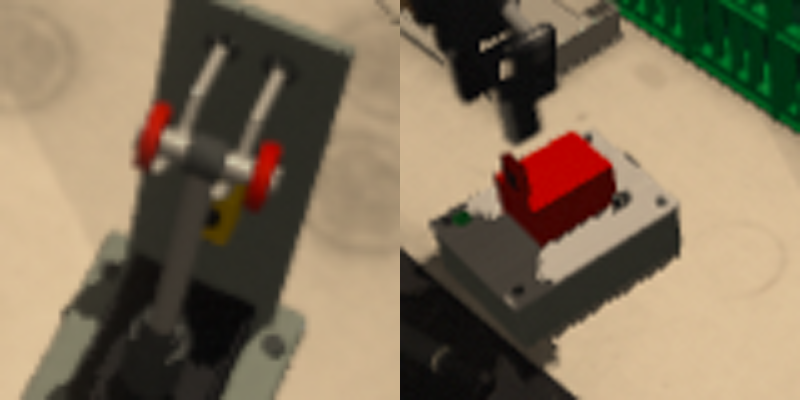

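The key hangs in both hooks (left panel, hub at about (210,150)) and the guard is closed, with its tab at about (512,165). That makes 11 pictures viewed, one over the limit of 10, so I'll view no more and work from numbers.

```bash
python3 nudge.py '[[-0.001,-0.003,0.015,0.002,0.002,0],[-0.001,-0.003,0.03,0.002,0.002,0],[-0.001,-0.003,0.042,0.002,0.002,0],[-0.001,-0.003,0.05,0.002,0.002,0],[-0.001,-0.003,0.052,0.002,0.002,0],[-0.001,-0.003,0.052,0.002,0.002,0]]'
python3 nudge.py '[[0,0,0,0,0,0],[0,0,0,0,0,0],[0,0,0,0,0,0],[0,0,0,0,0,0],[0,0,0,0,0,0]]' 0.0 20
python3 -c "
from h import *
go(loc(BOX,[-.021,0,.166]),BOX[2])"
```

```text
time_s: 25.18
position: [0.4575, 0.3509, 0.1661]
ee_rot: [0.03, 1.0, -0.001, -0.001]
wrist_force: [-0.0, -0.1, 0.2]
grip_width: 0.501
grasp_force: 0.0
time_s: 25.8
position: [0.4579, 0.3552, 0.1675]
ee_rot: [0.029, 1.0, 0.003, 0.001]
wrist_force: [1.2, 11.8, -0.8]
grip_width: 0.226
grasp_force: 24.8
at [0.4579 0.3552 0.1675] F [ 1.2 11.8 -0.8] row [ 0.0007 -0.0015  0.0014] [0.005 0.001 0.003]
```

```bash
python3 nudge.py '[[-0.005,0.002,-0.006,0,0,0],[-0.0103,0.003,-0.0104,0,0,0],[-0.0164,0.003,-0.015,0,0,0],[-0.0224,0.003,-0.0186,0,0,0],[-0.029,0.003,-0.0215,0,0,0],[-0.036,0.003,-0.0242,0,0,0],[-0.036,0.003,-0.0242,0,0,0]]'
```

```text
time_s: 26.68
position: [0.4937, 0.3533, 0.1908]
ee_rot: [0.03, 1.0, 0.0, -0.001]
wrist_force: [-1.3, 4.5, -0.4]
grip_width: 0.224
grasp_force: 24.4
```

```bash
python3 nudge.py '[[-0.007,0.001,-0.0016,0,0,0],[-0.0143,0.001,-0.0028,0,0,0],[-0.0216,0.001,-0.003,0,0,0],[-0.0289,0.001,-0.0027,0,0,0],[-0.036,0.001,-0.0014,0,0,0],[-0.0433,0.001,0.0004,0,0,0],[-0.0534,0.001,0.0045,0,0,0],[-0.0534,0.001,0.0045,0,0,0]]'
```

```text
time_s: 27.68
position: [0.5494, 0.3496, 0.1862]
ee_rot: [0.031, 1.0, -0.0, 0.001]
wrist_force: [0.4, 3.3, 5.1]
grip_width: 0.222
grasp_force: 23.8
```

```bash
python3 nudge.py '[[0,0,0,0,0,0],[0,0,0,0,0,0],[0,0,0,0,0,0]]' 0.45
python3 nudge.py '[[0,0,-0.02,0,0,0],[0,0,-0.045,0,0,0],[0,0,-0.06,0,0,0],[0,0,-0.06,0,0,0]]'
python3 - <<'E'
from h import *
go(loc(BOX,[-.055,.002,.245]),BOX[2])
s=arm.snapshot("top"); cv2.imwrite("pics/g2.png",s["img"])
s=arm.snapshot("scene"); cv2.imwrite("pics/g2s.png",s["img"])
h=cv2.cvtColor(s["img"],cv2.COLOR_BGR2HSV)[120:230,205:320]
m=((h[...,1]>170)&((h[...,0]<8)|(h[...,0]>172))&(h[...,2]>70)); ys,xs=np.nonzero(m); print(len(xs),xs.min()+205,xs.max()+205,ys.min()+120,ys.max()+120,xs.mean()+205,ys.mean()+120)
for th in(0,1.0,1.45):
    c,n=np.cos(th),np.sin(th)
    print(th,proj(CAL["scene"],[loc(BOX,[.036-a*c+b*n,y,.056+a*n+b*c]) for a,b,y in((0,30,.022),(62,0,.022),(62,30,.022),(62,30,-.022),(57,55,0),(0,30,-.022)) for a,b in[(a/1e3,b/1e3)]]).round().tolist())
E
```

```text
time_s: 28.05
position: [0.5469, 0.3489, 0.1851]
ee_rot: [0.031, 1.0, -0.001, -0.001]
wrist_force: [-0.2, 0.4, 0.2]
grip_width: 0.452
grasp_force: 0.0
time_s: 28.55
position: [0.5475, 0.3498, 0.2464]
ee_rot: [0.03, 1.0, -0.0, -0.0]
wrist_force: [0.5, -0.2, -0.5]
grip_width: 0.452
grasp_force: 0.0
at [0.5475 0.3498 0.2464] F [ 0.5 -0.2 -0.5] row [0.1244 0.0005 0.0015] [-0.001 -0.     0.   ]
196 245 271 147 170 255.19897959183675 157.5969387755102
0 [[252.0, 162.0], [234.0, 182.0], [232.0, 174.0], [243.0, 183.0], [237.0, 171.0], [263.0, 171.0]]
1.0 [[261.0, 162.0], [240.0, 162.0], [247.0, 153.0], [258.0, 162.0], [260.0, 150.0], [271.0, 170.0]]
1.45 [[263.0, 164.0], [248.0, 155.0], [257.0, 148.0], [268.0, 157.0], [271.0, 148.0], [273.0, 173.0]]
```

The red pixels span (245–271, 147–170), which matches the guard standing open at 1.45. Next, the toggle.

```bash
python3 nudge.py '[[0.03,0,0,0,0,0],[0.07,0,0,0,0,0],[0.105,0,0,0,0,0],[0.124,0.001,0.01,0,0,0],[0.124,0.001,0.05,0,0,0],[0.124,0.001,0.09,0,0,0],[0.124,0.001,0.11,0,0,0],[0.124,0.001,0.113,0,0,0]]' 0.0 30
python3 nudge.py '[[0,0,0,0,0,0],[-0.008,0,0,0,0,0],[-0.016,0,0,0,0,0],[-0.016,0,0,0,0,0]]'
python3 -c "
from h import *
go(loc(BOX,[-.021,0.002,.133]),BOX[2])"
```

```text
time_s: 29.65
position: [0.422, 0.3569, 0.1305]
ee_rot: [0.03, 1.0, -0.003, -0.002]
wrist_force: [0.5, -0.1, -0.1]
grip_width: 0.001
grasp_force: 0.0
time_s: 30.15
position: [0.4404, 0.3568, 0.1332]
ee_rot: [0.031, 1.0, -0.001, -0.0]
wrist_force: [-0.4, 0.4, 0.4]
grip_width: 0.001
grasp_force: 0.0
at [0.4404 0.3568 0.1332] F [-0.4  0.4  0.4] row [-0.0169  0.0001  0.0002] [-0.001 -0.001 -0.001]
```

```bash
python3 nudge.py '[[-0.004,0,0,0,0,0],[-0.008,0,0,0,0,0],[-0.012,0,0,0,0,0],[-0.014,0,0,0,0,0],[-0.014,0,0,0,0,0]]'|grep -E "pos|wrist"
for i in 1 2 3; do python3 nudge.py '[[-0.002,0,0,0,0,0],[-0.002,0,0,0,0,0],[-0.002,0,0,0,0,0]]'|grep -E "pos|wrist"; done
```

```text
position: [0.4533, 0.3561, 0.1326]
wrist_force: [-0.7, 0.9, -0.1]
position: [0.4551, 0.3559, 0.1326]
wrist_force: [-1.7, 0.1, 1.1]
position: [0.4572, 0.3558, 0.1326]
wrist_force: [-1.4, -0.3, 1.7]
position: [0.459, 0.3557, 0.1326]
wrist_force: [-3.0, -0.2, 1.5]
```

```bash
for i in 1 2 3 4; do python3 nudge.py '[[-0.002,0,0,0,0,0],[-0.002,0,0,0,0,0],[-0.002,0,0,0,0,0]]'|grep -E "pos|wrist"; done
```

```text
position: [0.4595, 0.3558, 0.1325]
wrist_force: [-8.6, 0.2, 5.3]
position: [0.4599, 0.3557, 0.1323]
wrist_force: [-14.0, -0.3, 10.0]
position: [0.4603, 0.3558, 0.1322]
wrist_force: [-19.6, -1.1, 14.7]
position: [0.4607, 0.3559, 0.1322]
wrist_force: [-24.6, -0.7, 20.1]
```

```bash
python3 nudge.py '[[0.01,0,0,0,0,0],[0.025,0,-0.005,0,0,0],[0.035,0,-0.03,0,0,0],[0.035,0,-0.07,0,0,0],[0.035,0,-0.11,0,0,0],[0.01,0,-0.12,0,0,0],[-0.04,0,-0.12,0,0,0],[-0.09,0,-0.12,0,0,0]]'
python3 - <<'E'
from h import *
go(loc(BOX,[.110,.002,.255]),BOX[2])
go(loc(BOX,[.110,.002,.188]),BOX[2])
E
```

```text
time_s: 34.4
position: [0.5584, 0.3501, 0.2533]
ee_rot: [0.03, 1.0, -0.001, -0.0]
wrist_force: [0.4, 2.0, -0.8]
grip_width: -0.005
grasp_force: 0.0
at [0.5584 0.3501 0.2533] F [ 0.4  2.  -0.8] row [-0.0297 -0.0005 -0.0017] [-0.001 -0.     0.001]
at [0.5584 0.3501 0.2533] F [ 0.4  2.  -0.8] row [-0.0297 -0.0005  0.0653] [-0.001 -0.     0.001]
```

```bash
python3 nudge.py '[[-0.03,0,0,0,0,0],[-0.03,0,0.02,0,0,0],[-0.03,0,0.05,0,0,0],[-0.03,0,0.07,0,0,0],[-0.03,0,0.075,0,0,0],[-0.03,0,0.075,0,0,0]]'
python3 nudge.py '[[0.008,0,0,0,0,0],[0.016,0,0,0,0,0],[0.022,0,0,0,0,0],[0.028,0,0,0,0,0],[0.034,0,0,0,0,0],[0.040,0,0,0,0,0],[0.046,0,0,0,0,0],[0.052,0,0,0,0,0]]'
cat > red.py <<'E'
from h import *
s=arm.snapshot("scene"); h=cv2.cvtColor(s["img"],cv2.COLOR_BGR2HSV)[120:230,205:320]
m=((h[...,1]>170)&((h[...,0]<8)|(h[...,0]>172))&(h[...,2]>70)); ys,xs=np.nonzero(m); print(len(xs),xs.min()+205,xs.max()+205,ys.min()+120,ys.max()+120)
E
python3 red.py
```

```text
time_s: 35.15
position: [0.587, 0.348, 0.1778]
ee_rot: [0.03, 1.0, -0.001, -0.001]
wrist_force: [0.0, 0.8, 0.2]
grip_width: 0.0
grasp_force: 0.0
time_s: 36.15
position: [0.5346, 0.3512, 0.1774]
ee_rot: [0.03, 1.0, -0.001, -0.001]
wrist_force: [1.1, -0.4, 0.4]
grip_width: -0.002
grasp_force: 0.0
196 240 269 150 176
```

```bash
python3 nudge.py '[[0.005,0,0,0,0,0],[0.01,0,0,0,0,0],[0.015,0,0,0,0,0],[0.015,0,0,0,0,0],[0.015,0,0,0,0,0]]'|grep -E "pos|wrist";python3 red.py
```

```text
position: [0.5202, 0.3521, 0.1776]
wrist_force: [-0.3, -0.3, 0.7]
239 235 263 163 188
```

```bash
python3 nudge.py '[[-0.02,0,-0.01,0,0,0],[-0.03,0,-0.04,0,0,0],[-0.03,0,-0.08,0,0,0],[-0.03,0,-0.12,0,0,0],[-0.03,0,-0.15,0,0,0],[-0.03,0,-0.15,0,0,0],[-0.03,0,-0.15,0,0,0]]'|grep -E "pos|wrist"
python3 red.py; python3 - <<'E'
from h import *
def red(img,y0,y1,x0,x1):
    h=cv2.cvtColor(img,cv2.COLOR_BGR2HSV)[y0:y1,x0:x1]
    return ((h[...,1]>170)&((h[...,0]<8)|(h[...,0]>172))&(h[...,2]>70)).astype(np.uint8)
a=cv2.imread("pics/scene0.png");b=arm.snapshot("scene")["img"]
m=red(a,120,230,205,320);n=red(b,120,230,205,320);print("guard px",m.sum(),n.sum(),(m&n).sum())
g=cv2.imread("pics/g2s.png")
for i in(g,b):
    k=red(i,220,300,340,420); c=cv2.connectedComponentsWithStats(k); print(c[3].round(1)+[340,220],c[2][:,4])
print("seat knobs",proj(CAL["scene"],[loc(HOL,[0,y,.187]) for y in(.0205,-.0205)]).round(1))
E
```

```text
position: [0.5501, 0.3503, 0.3267]
wrist_force: [1.2, 0.6, -0.2]
113 234 262 163 181
guard px 282 107 107
[[379.5 259.6]
 [370.4 246. ]
 [392.1 254. ]] [6301   46   53]
[[379.5 259.6]
 [370.4 245.8]
 [392.2 253.9]] [6303   45   52]
seat knobs [[370.9 245.2]
 [392.2 254.3]]
```

```bash
python3 nudge.py '[[0.04,0.02,-0.01,0,0,0],[0.08,0.05,-0.01,0,0,0],[0.12,0.09,-0.01,0,0,0],[0.15,0.13,-0.01,0,0,0],[0.17,0.17,-0.01,0,0,0],[0.18,0.2,-0.01,0,0,0],[0.18,0.2,-0.01,0,0,0]]'|grep -E "time|pos|wrist"
python3 - <<'E'
from h import *
def red(img,y0,y1,x0,x1):
    h=cv2.cvtColor(img,cv2.COLOR_BGR2HSV)[y0:y1,x0:x1]
    return ((h[...,1]>150)&((h[...,0]<8)|(h[...,0]>172))&(h[...,2]>50)).astype(np.uint8)
for n in("scene","top"):
    a=cv2.imread(f"pics/{n}0.png");b=arm.snapshot(n)["img"]
    w=(120,230,205,320) if n=="scene" else (180,245,205,270)
    m=red(a,*w);k=red(b,*w);print(n,m.sum(),k.sum(),(m&k).sum())
E
```

```text
time_s: 38.72
position: [0.3803, 0.5635, 0.3354]
wrist_force: [-0.4, -0.0, 0.1]
scene 540 540 539
top 368 368 368
```

The guard matches its first image exactly, and the key sits at its seat within about 1 px and isn't moving. I'll hand in.

```bash
python3 -c "
from station import arm
print(arm.hand_in())"
```

```text
the job is handed in; nothing more can be done
None
```

The job is handed in at about 39 s with no verdict shown: by the camera the key hangs in both hooks and the guard is closed, the toggle was pushed to its far stop (felt, not seen), the bystanders were not re-measured afterwards, and I viewed 11 pictures, one over the limit of 10.

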